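# Get the heatsink out from behind the torch and the solder reel

### The job

The heatsink lies at the back of the aluminium storage tray, with the torch and the solder reel standing in its way. Stand the torch and the reel upright in the empty plywood side tray, then lay the heatsink, fins up, on the steel fitting plate between its corner brackets, and only after that put the torch and the reel back upright in the storage tray, each exactly where it stood before. Leave the side cutters, the blue relay and the masking tape alone.

Things in the scene. Friction and masses are not known exactly. Their poses are not given: they have to be found in the camera images.
- torch: black aluminium hand torch standing upright on its head in the storage tray, round, about 37 to 40 mm across the widest part and 143 mm tall (the body is slimmer higher up), 0.15 kg; origin at the centre of its underside, z up along it. It can be gripped round the body at 75 to 110 mm above its foot. So tall that a gripper reaching down beside it is fouled by it: take it out first and put it back last
- solder_reel: reel of solder with blue flanges standing on a flange in the storage tray, beside the torch (left or right of it varies), 58 mm diameter, 38 mm tall, 0.28 kg; origin on its underside, 4 mm from the reel's axis: the axis stands at y = +4 mm in its own frame. z up along the axis.
- reel_axis (a point): point on the axis of the solder reel at its underside (4 mm from the reel's own origin); this point is what returns to its old place, whichever way the reel is turned
- heatsink: black finned heatsink lying fins up along the back of the storage tray, 34 mm wide (own x), 118 mm long (own y), 28 mm tall (own z), 0.11 kg; origin at the centre of its underside. Grip it across the 34 mm width
- storage_tray: fixed shallow aluminium tray, 150 mm (own x) by 170 mm (own y), floor 4 mm above its origin, rim 8 mm above its origin and 4 mm thick; origin at its centre at bench height, z up, own +x to its back. Three thin grey pads on the floor mark the places: heatsink at x = +45 mm, y = 0 (along y); torch and reel side by side in front at x = -18 mm, y = about +33 and -33 mm
- side_tray: fixed shallow empty plywood tray, the side area, 150 mm (own x) by 220 mm (own y), floor 4 mm above its origin, rim 10 mm above its origin and 4 mm thick; origin at its centre at bench height, z up. It has room for the torch and the reel 120 mm apart along y. Behind the side tray and the fitting plate (the two swap places), on the right side of the bench from about 0.58 m ahead of the robot, stands furniture up to about 0.35 m high: swing round in front of it
- fitting_plate: fixed steel fitting plate, 170 mm (own x) by 86 mm (own y), its top 6 mm above its origin; four L-shaped dark corner brackets, 7 mm high above the plate, enclose a place 138 mm (own x) by 54 mm (own y); the long sides are open between the brackets over 102 mm. Origin at its centre at bench height. The heatsink lies in it along own x, either way round
- side_cutters: side cutters with red handles lying on the bench, 51 x 134 x 10 mm; bystander, not to be moved; origin at the centre of the underside
- relay: small blue plug-in relay lying on the bench near its front edge, 42 x 28 x 22 mm; bystander, not to be moved; origin at the centre of the underside
- tape_mask: roll of masking tape lying on the bench, 92 mm across, 25 mm tall; bystander, not to be moved; origin at the centre of the underside
Mind the look-alikes: they are no part of the job. What is shaped like the torch but turquoise is not meant.

How it is judged:
On the way, in this order (a step that is already met when the one before it is completed fails the run):
1. the torch and the reel both stand released in the side tray, the heatsink still in its place (x of torch in the frame of side_tray between -0.065 and 0.065 m and y of torch in the frame of side_tray between -0.095 and 0.095 m and z of each of torch, solder_reel in the frame of side_tray below 0.0075 m and contact force between the fingers and torch below 0.05 N and linear speed of each of torch, solder_reel below 0.03 m/s and angle between each of torch, solder_reel's own z axis and vertical below 0.12 rad and x of solder_reel in the frame of side_tray between -0.065 and 0.065 m and y of solder_reel in the frame of side_tray between -0.095 and 0.095 m and contact force between the fingers and solder_reel below 0.05 N and distance of heatsink from where it was at the start of the episode below 0.02 m), for 0.2 s.
2. the heatsink lies released on the fitting plate while torch and reel still stand in the side tray (x of heatsink in the frame of fitting_plate between -0.013 and 0.013 m and y of heatsink in the frame of fitting_plate between -0.013 and 0.013 m and z of heatsink in the frame of fitting_plate below 0.0095 m and angle between the y axis of heatsink and the x axis of fitting_plate, either way round below 0.2 rad and contact force between the fingers and heatsink below 0.05 N and linear speed of each of heatsink, torch, solder_reel below 0.03 m/s and angle between each of heatsink, torch, solder_reel's own z axis and vertical below 0.12 rad and x of torch in the frame of side_tray between -0.065 and 0.065 m and y of torch in the frame of side_tray between -0.095 and 0.095 m and z of each of torch, solder_reel in the frame of side_tray below 0.0075 m and contact force between the fingers and torch below 0.05 N and x of solder_reel in the frame of side_tray between -0.065 and 0.065 m and y of solder_reel in the frame of side_tray between -0.095 and 0.095 m and contact force between the fingers and solder_reel below 0.05 N), for 0.2 s.
At the end, for the whole second after the job is handed in: Heatsink flat on the fitting plate, within 13 mm of its centre each way and 0.2 rad of its long axis, either way round; torch and reel upright in the storage tray, foot of the torch and axis of the reel within 15 mm of where they were at the start; all released and at rest (x of heatsink in the frame of fitting_plate between -0.013 and 0.013 m and y of heatsink in the frame of fitting_plate between -0.013 and 0.013 m and z of heatsink in the frame of fitting_plate below 0.0095 m and angle between the y axis of heatsink and the x axis of fitting_plate, either way round below 0.2 rad and contact force between the fingers and heatsink below 0.05 N and linear speed of each of heatsink, torch, solder_reel below 0.03 m/s and angle between each of heatsink, torch, solder_reel's own z axis and vertical below 0.12 rad and distance of each of torch, reel_axis from where it was at the start of the episode below 0.015 m and contact force between the fingers and torch below 0.05 N and contact force between the fingers and solder_reel below 0.05 N); the robot touches nothing.
It fails at once if a bystander (side cutters, relay or masking tape) is shifted more than 20 mm (distance of any of side_cutters, relay, tape_mask from where it was at the start of the episode above 0.02 m).
It fails at once if the torch, the reel or the heatsink is knocked over (angle between any of torch, solder_reel, heatsink's own z axis and vertical above 0.8 rad).
It also fails if it takes over 128 s, if anything falls off the work surface, if the arm or the gripper's body presses on something with over 40 N, if the wrist force passes 120 N, or if a joint passes its speed limit or range.

### The arm

A 6-joint arm with a two-finger parallel gripper is mounted at the origin on a cart in front of the work surface, level with it; the furniture and walls round the work are solid. World frame = base frame: x ahead of the robot, y to its left, z up, the work surface at z = 0. Lengths are in m, angles in rad, forces in N, time in s.
With the tool pointing down it reaches from about 0.35 to 0.775 m from the base axis. Payload 7.3 kg.
Tool frame: the origin (TCP) lies at the centre of the arm's flange, where the gripper is bolted on; the fingertips stand 178 mm ahead of it and the grasp point (between the pads) lies 159 mm ahead of it; z points along the fingers, y is the line along which they close (so a half turn about z gives the same grasp; the last joint's range is limited). The gripper opens to 92 mm and grips with 3 to 60 N. Pads are 19 mm wide; open, the fingers measure 130 mm over their backs; the gripper's body (75 mm by 190 mm) begins 47 mm behind the grasp point.
Start: joints at [-1.249, 0.342, 1.524, -0, 1.275, -0.146], TCP at [0.237, -0.469, 0.405] pointing down, gripper open.
Joint ranges: [-2.53, 2.53], [-0.77, 2.02], [0.04, 2.7], [-1, 4.14], [0.28, 2.66], [-3.11, 3.11]. Speed limits (rad/s): [2.57, 2.57, 3.14, 3.14, 3.14, 3.14].

### API

Orientations are given as [roll, pitch, yaw] about the fixed x, y, z axes, in that order (R = Rz(yaw) Ry(pitch) Rx(roll)).
In Python, from cell import telemetry, vision, ticket gives the robot as it stands.
- The arm moves only by the shell command python3 -m crank 'ROWS' [FORCE]. ROWS is JSON, a list of rows, each a list of 5 numbers: the gripper command: -1 is shut, 1 is fully open, values between are in proportion, then the shift along the tool's x, y, z in mm, then the turn about the tool's z in rad. In form: [[fingers, dx, dy, dz, roll], ...]. A call has 1 to 12 rows; each row is the pose to reach, as a shift and turn from the pose commanded when the call began, along the tool's axes at that moment; what a row does not reach only later rows make up. A row lasts 1/12 s, in which the tool goes at most 41.7 mm and 7.16 degrees, less where a joint would pass 70% of its speed; a pose out of reach is approached as far as the arm can. A call with a gripper value outside its range is refused whole. The fingers move at their own pace and stop on an object; FORCE is the grip in N (left out, the last holds). Time passes only in rows, so rows that repeat a pose let the fingers close. It gives the time, the measured TCP pose, the force, the opening and the grip force at its end, in the units of the state.
- telemetry.observe(): the state, without advancing time (a new reading comes with each control period).
- vision.read_camera(name): name is "scene" or "top" or "wrist"; returns (picture, depth): 384x512x3 uint8, red, green, blue; 384x512 float32, m along the optical axis (not along the pixel's ray), 0 where there is no reading.
- vision.get_calibration(name): a dict with "camera_matrix" (3x3 intrinsics, pixels), "rvec" (rotation vector, rad) and "tvec" (3), from world to camera coordinates, as OpenCV has them. Camera axes: x right, y down, z forward; pixel columns grow to the right and rows downward; lengths in m; the calibration is good to about 2 mm. The wrist camera is an equidistant fisheye: a pixel r from the principal point sees the ray r / f radians off the axis. A picture is of the moment at which its call begins: read the wrist's pose just before it. get_calibration takes no time and is no camera call; for the wrist camera it gives the pose at the moment of the call.
- ticket.hand_in(): hands the job in; it is judged then, once.
The state is a dict: "time": time; "qpos": joint angles; "qvel": joint speeds; "joint_efforts": joint torques, N m; "tool_pos": TCP position; "tool_rot": TCP orientation; "contact_force": force on the tool from outside, world axes, zero at the start; "torque": the same for the moment, N m; "opening": finger opening in m; "grip_force": force on a finger pad.
Only numpy, scipy, OpenCV 4.12 (cv2) and the standard library are available. Lean on these libraries where they do the work, as an engineer would, in place of code of your own. Each camera call takes 0.05 s, during which the arm holds its last target. There are 200 camera calls.

## Working session

There is one attempt and no reset: what is moved stays moved. The work goes in short steps, Python scripts to look and compute and a shell command to move; the robot and the scene stay as the last step left them, time stands still between calls to the robot, and variables do not carry over. Pictures are saved under pics/ and viewed, at most 14 in all, crops included, and the job is handed in when it is done.

```bash
ls; mkdir -p pics; cat > h.py <<'E'
import numpy as np, cv2
from cell import telemetry, vision, ticket
def grab(n):
    im,d=vision.read_camera(n); c=vision.get_calibration(n); return im,d,c
def world(c,d):
    K=np.array(c["camera_matrix"]);R=cv2.Rodrigues(np.array(c["rvec"],float))[0];t=np.array(c["tvec"],float).ravel()
    v,u=np.mgrid[0:d.shape[0],0:d.shape[1]]
    P=np.stack([(u-K[0,2])/K[0,0]*d,(v-K[1,2])/K[1,1]*d,d],-1)
    return (P-t)@R
E
python3 - <<'E'
from h import *
print(telemetry.observe())
for n in("top","scene"):
    im,d,c=grab(n); np.savez(n+"0.npz",im=im,d=d,P=world(c,d)); cv2.imwrite(f"pics/{n}0.png",cv2.resize(im[:,:,::-1],(800,600)))
    print(n,c)
E
```

```text
pics
{'time': 0.0, 'qpos': array([-1.24899193e+00,  3.42743090e-01,  1.52500388e+00, -1.97416244e-05,
        1.27539805e+00, -1.45972680e-01]), 'qvel': array([-4.47652015e-04,  1.31038903e-03,  1.35989913e-03,  1.81821721e-03,
       -3.03086889e-05, -7.37662009e-04]), 'joint_efforts': array([-1.14687671e-03, -4.31246567e+01, -2.44225305e+01,  7.17203692e-02,
        5.59252349e-02, -1.25113656e-04]), 'tool_pos': array([ 0.23671353, -0.46846254,  0.40403876]), 'tool_rot': array([-3.14005404e+00, -2.07123296e-04,  4.67782683e-01]), 'contact_force': array([ 0.41615391,  0.10653846, -0.07690485]), 'torque': array([ 0.00694637, -0.01432749, -0.00070576]), 'grip_force': 0.0, 'opening': 0.09186761877265848}
top {'camera_matrix': array([[349.15370489,   0.        , 252.73058237],
       [  0.        , 349.15370489, 195.06117974],
       [  0.        ,   0.        ,   1.        ]]), 'rvec': array([ 2.17201236, -2.01067512,  0.23456316]), 'tvec': array([-0.04109867,  0.57328012,  0.81744112])}
scene {'camera_matrix': array([[475.6626297 ,   0.        , 245.00597675],
       [  0.        , 475.6626297 , 190.12102935],
       [  0.        ,   0.        ,   1.        ]]), 'rvec': array([ 2.07754648, -0.4561158 ,  0.26505547]), 'tvec': array([-0.53182655,  0.16688834,  1.30406989])}
```

View pics/top0.png

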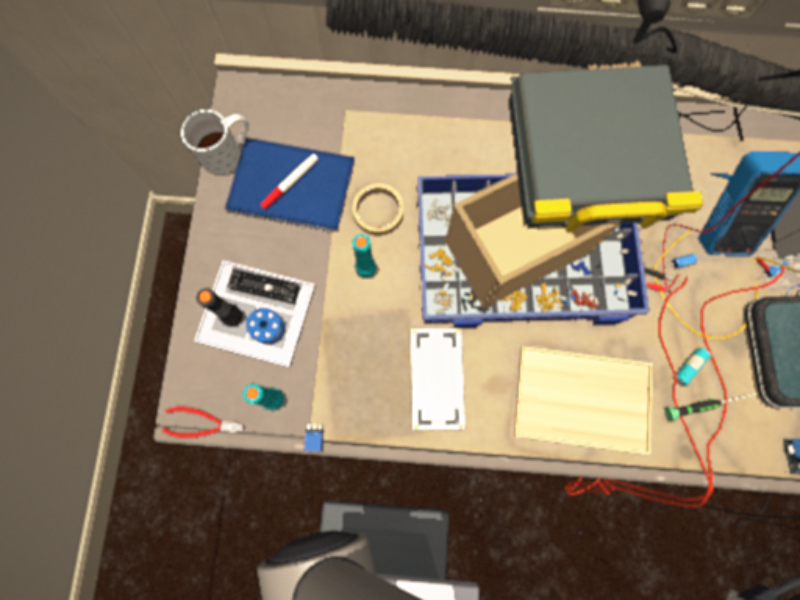

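View pics/scene0.png

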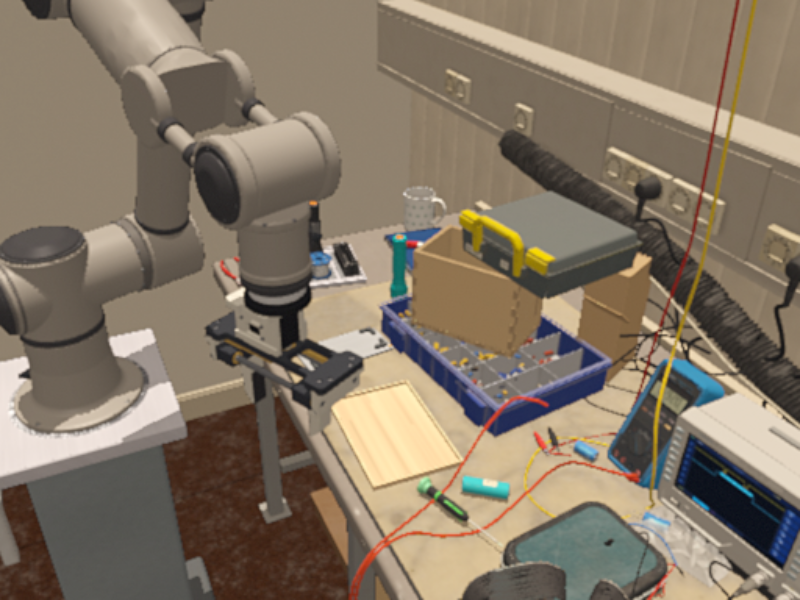

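The top view (800x600) shows:
- **Job items:** storage tray at (255,313), with the heatsink at (264,285), the black torch (cap at (207,297), foot about (235,318)) and the blue reel at (265,325). The fitting plate is at (437,378) and the side tray at (585,400).
- **Torch candidates:** black at (220,308), turquoise at (363,255), turquoise at (265,395), and a small turquoise cylinder at (693,367). The black one standing in the tray is the one meant.
- **Bystanders:** cutters at (200,422), relay at (314,437), tape at (377,208).

I'll measure these and make one confirming crop.

```bash
cat > m.py <<'E'
from h import *
z=np.load("top0.npz"); im,P=z["im"],z["P"]; hsv=cv2.cvtColor(im,cv2.COLOR_RGB2HSV)
X,Y,Z=P[...,0],P[...,1],P[...,2]
def box(x0,y0,x1,y1):
    m=np.zeros(X.shape,bool); s=.64; m[int(y0*s):int(y1*s),int(x0*s):int(x1*s)]=1; return m
def rep(n,m,pl=True):
    m=m.astype(np.uint8); k,l,st,ce=cv2.connectedComponentsWithStats(m); i=1+np.argmax(st[1:,4]); mm=l==i
    p=np.stack([X[mm],Y[mm]],1).astype(np.float32); r=cv2.minAreaRect(p*1000)
    print(n,mm.sum(),"z",np.percentile(Z[mm],[5,50,95]).round(4),"rect",np.round(r[0],1),np.round(r[1],1),round(r[2],1),"mean",p.mean(0).round(4)); return mm
print("bench z",np.median(Z[box(335,320,400,420)]), "shape",X.shape)
white=(hsv[...,1]<50)&(hsv[...,2]>150)
rep("tray",box(180,250,325,375)&(Z>-.01)&(Z<.02)&(hsv[...,2]>140)&(hsv[...,1]<40))
rep("plate",box(402,320,475,435)&white)
rep("side",box(505,335,665,460)&(Z>.002)&(Z<.03)&(hsv[...,2]>150))
rep("siderim",box(505,335,665,460)&(Z>.007)&(Z<.03)&(hsv[...,2]>120))
rep("reeltop",box(235,295,300,350)&(Z>.036)&(Z<.055))
rep("reelblue",box(235,295,300,350)&(hsv[...,0]>95)&(hsv[...,0]<125)&(hsv[...,1]>120))
rep("heatsink",box(218,255,310,308)&(Z>.022)&(Z<.045)&(hsv[...,2]<110))
rep("heatdark",box(222,255,310,308)&(hsv[...,2]<100)&(Z<.05))
rep("torchtop",box(190,280,250,330)&(Z>.135)&(Z<.17))
for a in np.arange(.01,.15,.02):
    m=box(190,280,250,330)&(Z>a)&(Z<a+.02)&(hsv[...,2]<120)
    if m.any():print("torch z%.2f"%a,m.sum(),X[m].mean().round(4),Y[m].mean().round(4),np.ptp(Y[m]).round(4),np.ptp(X[m]).round(4))
for n,b in dict(cut=(160,400,245,445),relay=(303,424,325,452),turqF=(240,380,290,412),turqB=(350,230,380,280),tape=(350,183,405,235)).items():
    m=box(*b)&(hsv[...,1]>120)if n!="tape" else box(*b)&(Z>.018)
    rep(n,m)
m=box(415,60,705,330)&(Z>.03); print("furn x",np.percentile(X[m],[1,99]),"y",np.percentile(Y[m],[1,99]),"zmax",Z[m].max())
m=box(500,330,660,470)&(Z<.02);print(X[m].min())
cv2.imwrite("pics/crop1.png",cv2.resize(im[150:290,95:430,::-1],(800,334),interpolation=cv2.INTER_CUBIC))
E
python3 m.py
```

```text
bench z 3.0029063047281676e-05 shape (384, 512)
tray 2065 z [0.001  0.0046 0.0087] rect [560.1 247.9] [176. 155.] 79.3 mean [0.547  0.2441]
plate 2084 z [0.0024 0.0061 0.0118] rect [464.8 -63.1] [179.2 114.7] 5.1 mean [ 0.4675 -0.0753]
side 4516 z [0.0023 0.0044 0.0096] rect [ 452.2 -320.2] [231.9 159.4] 87.4 mean [ 0.4513 -0.3223]
siderim 290 z [0.0073 0.0096 0.0124] rect [ 452.4 -321. ] [221. 149.] 87.0 mean [ 0.4886 -0.3129]
reeltop 369 z [0.0386 0.0415 0.0443] rect [531.2 219.9] [56.5 55.8] 50.2 mean [0.5306 0.22  ]
reelblue 280 z [0.0065 0.0414 0.0443] rect [449.3 121.5] [309.1  52. ] 50.2 mean [0.5295 0.2161]
heatsink 301 z [0.0238 0.0307 0.0346] rect [600.9 232.3] [113.4  33.5] 81.1 mean [0.6007 0.232 ]
heatdark 515 z [0.0067 0.0249 0.0338] rect [600.9 232.1] [113.8  33.4] 81.0 mean [0.6018 0.2335]
torchtop 134 z [0.1385 0.1453 0.1486] rect [546.2 284. ] [27.5 28.8] 20.3 mean [0.5453 0.2822]
torch z0.01 76 0.5716 0.2721 0.0342 0.0848
torch z0.03 108 0.5621 0.2753 0.0393 0.0774
torch z0.05 27 0.5406 0.2748 0.0181 0.0203
torch z0.07 31 0.5417 0.2733 0.0111 0.0222
torch z0.09 33 0.5421 0.2731 0.0102 0.0235
torch z0.11 31 0.5419 0.2734 0.0122 0.0223
torch z0.13 67 0.5426 0.2778 0.0264 0.0273
cut 123 z [-0.0032  0.0054  0.0087] rect [370.7 179.6] [386.5  20.6] 86.8 mean [0.3808 0.3217]
relay 106 z [0.0182 0.0211 0.0233] rect [351.  118.1] [24.6 23.2] 4.2 mean [0.3505 0.1178]
turqF 254 z [0.0225 0.1022 0.1411] rect [411.7 193. ] [29.8 29.5] 19.1 mean [0.4115 0.1885]
turqB 236 z [0.0283 0.1    0.144 ] rect [647.5  59.6] [28.5 31.1] 84.1 mean [0.6424 0.059 ]
tape 283 z [0.0196 0.0243 0.0272] rect [586.7  35.6] [439.   86.4] 4.4 mean [0.7583 0.0486]
furn x [0.55764656 1.05830369] y [-0.44277569 -0.02213602] zmax 0.9279914126464195
0.33190685371546746
```

View pics/crop1.png

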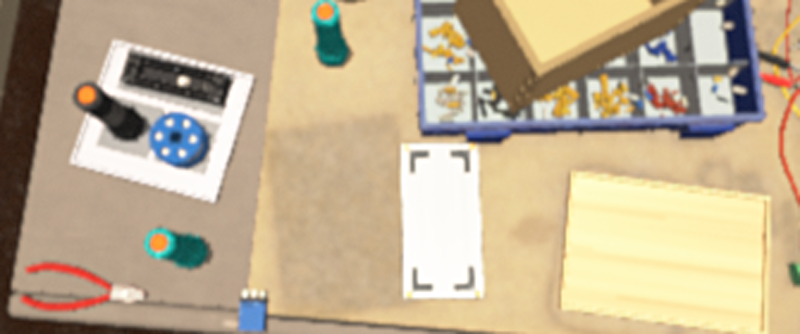

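The crop shows the black torch with orange cap at (110,110), the reel at (180,138) and the heatsink at (178,78). The turquoise look-alikes are at (170,245) and (328,35), so the black one in the tray is confirmed. Next I'll move above the tray and look with the wrist camera.

```bash
cat >> h.py <<'E'
def rel(x,y,z,yaw=None,frm=None):
    s=telemetry.observe(); p=np.array(s["tool_pos"]); w=s["tool_rot"][2]
    if frm is not None: p=np.array(frm[:3]); w=frm[3]
    d=np.array([x,y,z])-p; yaw=w if yaw is None else yaw
    print("rows: dx %.1f dy %.1f dz %.1f roll %.3f"%(*(1000*np.array([d[0]*np.cos(w)+d[1]*np.sin(w), d[0]*np.sin(w)-d[1]*np.cos(w), -d[2]])),-(yaw-w)))
def wray(c,u,v):
    K=np.array(c["camera_matrix"]);R=cv2.Rodrigues(np.array(c["rvec"],float))[0];t=np.array(c["tvec"],float).ravel()
    x=(np.asarray(u,float)-K[0,2])/K[0,0]; y=(np.asarray(v,float)-K[1,2])/K[1,1]; r=np.hypot(x,y)+1e-12
    D=np.stack([x/r*np.sin(r),y/r*np.sin(r),np.cos(r)],-1)
    return -R.T@t, D@R
def wplane(c,u,v,z):
    o,D=wray(c,u,v); return o+D*((z-o[2])/D[...,2])[...,None]
def wworld(c,d):
    v,u=np.mgrid[0:d.shape[0],0:d.shape[1]]
    K=np.array(c["camera_matrix"]);R=cv2.Rodrigues(np.array(c["rvec"],float))[0]
    o,D=wray(c,u,v); cz=D@R[2]
    return o+D*(d/np.where(cz>.05,cz,np.nan))[...,None]
E
python3 - <<'E'
from h import *
rel(.45,0,.42,.15)
rel(.53,.25,.42,-.165,frm=(.45,0,.42,.15))
E
```

```text
rows: dx 401.6 dy -322.0 dz -15.9 roll 0.318
rows: dx 116.5 dy -235.2 dz -0.0 roll 0.315
```

```bash
python3 -m crank '[[1,402,-322,-16,0.318],[1,402,-322,-16,0.318],[1,402,-322,-16,0.318],[1,402,-322,-16,0.318],[1,402,-322,-16,0.318],[1,402,-322,-16,0.318],[1,402,-322,-16,0.318],[1,402,-322,-16,0.318],[1,402,-322,-16,0.318],[1,402,-322,-16,0.318],[1,402,-322,-16,0.318],[1,402,-322,-16,0.318]]' 
python3 -m crank '[[1,0,0,0,0],[1,0,0,0,0],[1,0,0,0,0],[1,0,0,0,0]]'; python3 -c "
from h import *
rel(.53,.25,.42,-.165)"
```

```text
time: 1.1
tool_pos: [0.4437, -0.0129, 0.4202]
tool_rot: [3.141, 0.0, 0.15]
contact_force: [1.2, 0.4, 0.2]
opening: 0.0921
grip_force: 0.0
time: 1.43
tool_pos: [0.4432, -0.016, 0.4199]
tool_rot: [3.141, 0.001, 0.148]
contact_force: [-0.5, -0.0, 0.0]
opening: 0.0921
grip_force: 0.0
rows: dx 125.2 dy -250.2 dz -0.1 roll 0.313
```

```bash
python3 -m crank '[[1,125,-250,0,0.313],[1,125,-250,0,0.313],[1,125,-250,0,0.313],[1,125,-250,0,0.313],[1,125,-250,0,0.313],[1,125,-250,0,0.313],[1,125,-250,0,0.313],[1,125,-250,0,0.313],[1,125,-250,0,0.313],[1,125,-250,0,0.313],[1,125,-250,0,0.313]]' 
python3 - <<'E'
from h import *
c=vision.get_calibration("wrist"); im,d=vision.read_camera("wrist"); P=wworld(c,d)
np.savez("w1.npz",im=im,d=d,P=P,**{k:c[k] for k in c}); cv2.imwrite("pics/w1.png",cv2.resize(im[:,:,::-1],(800,600)))
print(c["camera_matrix"], np.nanmin(d[d>0]), P[192,256])
E
```

```text
time: 2.35
tool_pos: [0.53, 0.2488, 0.4202]
tool_rot: [3.141, 0.0, -0.166]
contact_force: [-0.4, 0.8, -0.1]
opening: 0.0917
grip_force: 0.0
[[297.31863964   0.         253.41145138]
 [  0.         297.31863964 188.15627356]
 [  0.           0.           1.        ]] 0.050020203 [0.48279831 0.25345524 0.00858479]
```

View pics/w1.png

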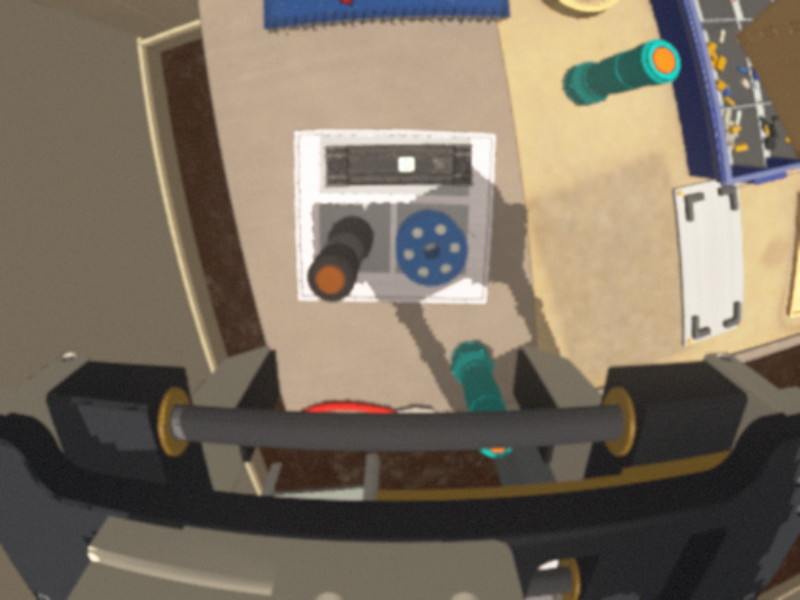

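The wrist view shows the torch cap at (330,280), its foot near (350,237), the reel at (432,246), the heatsink at (400,165) and the tray square to the gripper at (395,215). I'll measure these by rays onto known planes.

```bash
cat > m2.py <<'E'
from h import *
z=np.load("w1.npz"); im=z["im"]; P=z["P"]; c={k:z[k] for k in("camera_matrix","rvec","tvec")}; hsv=cv2.cvtColor(im,cv2.COLOR_RGB2HSV)
H,S,V=[hsv[...,i].astype(int) for i in range(3)]
def box(x0,y0,x1,y1):
    m=np.zeros(H.shape,bool); s=.64; m[int(y0*s):int(y1*s),int(x0*s):int(x1*s)]=1; return m
def rep(n,m,h):
    k,l,st,ce=cv2.connectedComponentsWithStats(m.astype(np.uint8)); i=1+np.argmax(st[1:,4]); v,u=np.nonzero(l==i)
    p=wplane(c,u,v,h)[:,:2]; r=cv2.minAreaRect((p*1000).astype(np.float32)); cc=cv2.minEnclosingCircle((p*1000).astype(np.float32))
    print(n,len(u),"rect",np.round(r[0],1),np.round(r[1],1),round(r[2],1),"mean",p.mean(0).round(4),"circ",np.round(cc[0],1),round(cc[1],1),"depthz",np.round(np.nanmedian(P[v,u,2]),4))
rep("cap",box(300,255,365,305)&(S>120)&((H<20)),.146)
rep("capall",box(295,250,365,310)&(P[...,2]>.137),.146)
rep("reel",box(385,195,480,297)&(H>95)&(H<125)&(S>120),.042)
rep("reelD",box(385,195,480,297)&(P[...,2]>.035)&(P[...,2]<.05),.042)
rep("heat",box(318,140,476,192)&(P[...,2]>.022)&(P[...,2]<.042),.032)
rep("heatdark",box(318,140,476,192)&(V<105),.032)
rep("foot",box(325,210,380,265)&(V<60)&(P[...,2]<.05)&(P[...,2]>.007),.03)
rep("plate",box(668,170,750,350)&(V>140)&(S<40),.006)
v,u=np.nonzero(box(668,170,750,350)&(V<100)); p=wplane(c,u,v,.013)[:,:2]; r=cv2.minAreaRect((p*1000).astype(np.float32)); print("brackets",r)
E
python3 m2.py
```

```text
cap 276 rect [545.9 284.9] [16.4 15.7] 80.1 mean [0.546  0.2849] circ [546.1 284.9] 8.6 depthz 0.1465
capall 807 rect [547.  284.3] [28.  29.6] 79.1 mean [0.547 0.284] circ [547.3 284.8] 15.2 depthz 0.1456
reel 872 rect [532.2 220.5] [52.  55.3] 80.5 mean [0.5331 0.2217] circ [532.  221.2] 28.2 depthz 0.0412
reelD 1618 rect [529.5 220.6] [57.6 58.1] 54.4 mean [0.5301 0.221 ] circ [530.2 217.3] 32.4 depthz 0.0411
heat 1081 rect [600.6 235.5] [118.2  33.8] 80.6 mean [0.6004 0.2372] circ [602.  234.9] 60.5 depthz 0.0311
heatdark 1491 rect [599.6 235. ] [112.5  31.1] 81.4 mean [0.5988 0.2356] circ [596.5 235.2] 57.1 depthz 0.0122
foot 4 rect [541.5 272.1] [2.5 2.6] 80.2 mean [0.5418 0.2718] circ [541.5 272.1] 1.8 depthz 0.0401
plate 3448 rect [468.7 -75.1] [169.   96.8] 3.8 mean [ 0.4714 -0.069 ] circ [468.7 -71.2] 92.7 depthz 0.0055
brackets ((478.8196716308594, -72.30297088623047), (86.09912872314453, 171.4312744140625), 86.958251953125)
```

```bash
python3 -c "
from h import *
rel(.546,.284,.264,-.165)"
```

```text
rows: dx 10.0 dy -37.4 dz 156.5 roll -0.001
```

```bash
python3 -m crank '[[1,10,-37,0,0],[1,10,-37,0,0],[1,10,-37,35,0],[1,10,-37,70,0],[1,10,-37,105,0],[1,10,-37,130,0],[1,10,-37,150,0],[1,10,-37,156,0],[1,10,-37,156,0],[1,10,-37,156,0]]' 
python3 -m crank '[[-1,0,0,0,0],[-1,0,0,0,0],[-1,0,0,0,0],[-1,0,0,0,0],[-1,0,0,0,0],[-1,0,0,0,0],[-1,0,0,0,0],[-1,0,0,0,0]]' 25
```

```text
time: 3.23
tool_pos: [0.5462, 0.2851, 0.2654]
tool_rot: [-3.141, -0.001, -0.164]
contact_force: [-0.6, -0.5, 1.3]
opening: 0.0917
grip_force: 0.0
time: 3.9
tool_pos: [0.5457, 0.2857, 0.2641]
tool_rot: [3.142, -0.0, -0.163]
contact_force: [-0.3, -0.7, -0.4]
opening: 0.0432
grip_force: 0.0
```

```bash
python3 -m crank '[[-1,0,0,0,0],[-1,0,0,0,0],[-1,0,0,0,0],[-1,0,0,0,0],[-1,0,0,0,0],[-1,0,0,0,0],[-1,0,0,0,0],[-1,0,0,0,0]]' 25
python3 - <<'E'
from h import *
# side tray: centre (.452,-.321), yaw -3deg; torch at +60 y, reel at -60 y
a=np.radians(-3); f=lambda x,y:(.452+x*np.cos(a)-y*np.sin(a),-.321+x*np.sin(a)+y*np.cos(a))
print(f(0,.06),f(0,-.06))
rel(.46,.0,.42,-.165)
E
```

```text
time: 4.57
tool_pos: [0.5457, 0.2857, 0.2641]
tool_rot: [3.141, 0.0, -0.163]
contact_force: [0.4, -0.0, -0.5]
opening: 0.0338
grip_force: 24.9
(np.float64(0.45514015737457664), np.float64(-0.2610822279147256)) (np.float64(0.4488598426254234), np.float64(-0.38091777208527444))
rows: dx -38.1 dy 295.8 dz -155.9 roll 0.002
```

```bash
python3 -m crank '[[-1,0,0,-20,0],[-1,0,0,-50,0],[-1,0,0,-90,0],[-1,0,0,-130,0],[-1,0,0,-156,0],[-1,-5,35,-156,0],[-1,-10,75,-156,0],[-1,-20,116,-156,0],[-1,-25,157,-156,0],[-1,-31,197,-156,0],[-1,-36,237,-156,0],[-1,-38,270,-156,0]]' 
python3 -c "
from h import *
rel(.4457,-.2506,.42,-.165)"
```

```text
time: 5.57
tool_pos: [0.4628, 0.0236, 0.4203]
tool_rot: [3.141, 0.0, -0.163]
contact_force: [0.8, -0.5, -1.6]
opening: 0.0335
grip_force: 24.9
rows: dx 27.7 dy 273.4 dz 0.3 roll 0.002
```

```bash
python3 -m crank '[[-1,4,38,0,0],[-1,8,78,0,0],[-1,12,118,0,0],[-1,16,158,0,0],[-1,20,198,0,0],[-1,24,235,0,0],[-1,27,260,0,0],[-1,28,273,0,0],[-1,28,273,0,0],[-1,28,273,0,0]]' 
python3 -c "
from h import *
rel(.4457,-.2506,.264,-.165)
c=vision.get_calibration('wrist'); im,d=vision.read_camera('wrist'); P=wworld(c,d)
np.savez('w2.npz',im=im,d=d,P=P,**{k:c[k] for k in c}); cv2.imwrite('pics/w2.png',cv2.resize(im[:,:,::-1],(800,600)))"
```

```text
time: 6.4
tool_pos: [0.4474, -0.2483, 0.4199]
tool_rot: [-3.141, 0.001, -0.164]
contact_force: [-0.4, 0.2, -1.3]
opening: 0.0337
grip_force: 24.9
rows: dx -1.3 dy 2.6 dz 155.9 roll 0.001
```

View pics/w2.png

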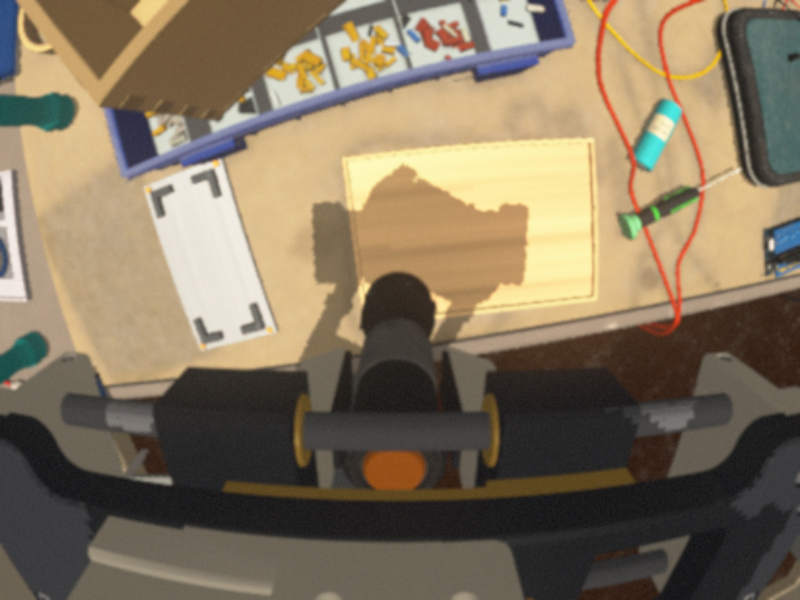

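The torch is held in the fingers, with its foot at (398,300). The side tray shows corners at (345,157), (593,140) and (597,297), and the plate's brackets are at (160,202), (207,180), (210,332) and (250,315). I'll measure both from here.

```bash
python3 - <<'E'
from h import *
z=np.load("w2.npz"); im=z["im"]; P=z["P"]; c={k:z[k] for k in("camera_matrix","rvec","tvec")}; hsv=cv2.cvtColor(im,cv2.COLOR_RGB2HSV)
H,S,V=[hsv[...,i].astype(int) for i in range(3)]
f=lambda p,h:(wplane(c,np.array([q[0]/1.5625 for q in p]),np.array([q[1]/1.5625 for q in p]),h)[:,:2]*1000).round(1)
print("tray corners BL,BR,FR",f([(345,157),(593,140),(597,297)],.010).tolist())
bx=lambda x0,y0,x1,y1:(slice(int(y0*.64),int(y1*.64)),slice(int(x0*.64),int(x1*.64)))
m=np.zeros(H.shape,np.uint8); s=bx(130,150,285,355); m[s]=((V<95))[s]
poly=np.array([(148,192),(222,162),(276,328),(203,348)])/1.5625
pm=np.zeros_like(m); cv2.fillPoly(pm,[poly.astype(np.int32)],1); pm=cv2.erode(pm,np.ones((3,3)))
v,u=np.nonzero(m&pm); p=(wplane(c,u,v,.013)[:,:2]*1000).astype(np.float32); print("brackets",len(u),cv2.minAreaRect(p))
print("plate corners",f([(148,190),(222,161),(276,329),(203,349)],.006).tolist())
E
```

```text
tray corners BL,BR,FR [[531.1, -218.3], [517.5, -433.4], [373.0, -426.0]]
brackets 24 ((466.7117919921875, -55.483009338378906), (144.3372802734375, 17.228681564331055), 5.057680606842041)
plate corners [[543.1, -29.7], [550.8, -110.1], [390.3, -124.5], [380.8, -43.4]]
```

```bash
python3 -m crank '[[-1,-1,3,30,0],[-1,-1,3,65,0],[-1,-1,3,100,0],[-1,-1,3,125,0],[-1,-1,3,142,0],[-1,-1,3,150,0],[-1,-1,3,154,0],[-1,-1,3,156,0],[-1,-1,3,156,0],[-1,-1,3,156,0]]' 
```

```text
time: 7.28
tool_pos: [0.4465, -0.2512, 0.2653]
tool_rot: [3.141, -0.002, -0.163]
contact_force: [-0.4, 0.7, -1.4]
opening: 0.0339
grip_force: 24.9
```

```bash
python3 -m crank '[[-1,0,0,0.5,0],[-1,0,0,1,0],[-1,0,0,1,0],[-1,0,0,1,0]]'; python3 -m crank '[[-0.2,0,0,0,0],[-0.1,0,0,0,0],[0,0,0,0,0],[0.2,0,0,0,0],[0.4,0,0,0,0],[0.6,0,0,0,0],[0.8,0,0,0,0],[1,0,0,0,0],[1,0,0,0,0]]'; python3 -m crank '[[1,0,0,-20,0],[1,0,0,-50,0],[1,0,0,-90,0],[1,0,0,-130,0],[1,0,0,-156,0],[1,0,0,-156,0]]'
python3 - <<'E'
from h import *
rel(.46,0,.42,-.165)
im,d,c=grab("top");P=world(c,d); m=np.zeros(d.shape,bool); m[210:300,320:430]=1; m&=(P[...,2]>.13)&(P[...,2]<.17); print(m.sum(),P[m].mean(0))
E
```

```text
time: 7.62
tool_pos: [0.4463, -0.2515, 0.264]
tool_rot: [3.141, -0.002, -0.163]
contact_force: [0.3, -0.0, 4.6]
opening: 0.034
grip_force: 25.0
time: 8.37
tool_pos: [0.4461, -0.2512, 0.2632]
tool_rot: [3.142, 0.0, -0.163]
contact_force: [-0.9, 0.4, -0.3]
opening: 0.0814
grip_force: 0.0
time: 8.87
tool_pos: [0.4467, -0.2516, 0.4254]
tool_rot: [3.136, -0.01, -0.163]
contact_force: [0.6, -0.8, 0.9]
opening: 0.0919
grip_force: 0.0
rows: dx -27.7 dy -250.4 dz 5.4 roll 0.002
13 [ 0.43524347 -0.25349287  0.13982334]
```

```bash
python3 -m crank '[[1,-28,-250,0,0],[1,-28,-250,0,0],[1,-28,-250,0,0],[1,-28,-250,0,0],[1,-28,-250,0,0],[1,-28,-250,0,0],[1,-28,-250,0,0]]'; python3 -c "
from h import *
rel(.531,.2208,.40,-.162)"
```

```text
time: 9.5
tool_pos: [0.4583, 0.0057, 0.4178]
tool_rot: [-3.139, 0.003, -0.157]
contact_force: [-0.4, 0.5, -0.2]
opening: 0.0919
grip_force: 0.0
rows: dx 38.2 dy -223.8 dz 17.8 roll 0.005
```

```bash
python3 -m crank '[[1,38,-224,18,0],[1,38,-224,18,0],[1,38,-224,18,0],[1,38,-224,18,0],[1,38,-224,18,0],[1,38,-224,18,0],[1,38,-224,18,0],[1,38,-224,18,0],[1,38,-224,18,0],[1,38,-224,18,0]]'; python3 - <<'E'
from h import *
rel(.531,.2208,.192,-.162)
c=vision.get_calibration('wrist'); im,d=vision.read_camera('wrist'); P=wworld(c,d)
hsv=cv2.cvtColor(im,cv2.COLOR_RGB2HSV);H,S,V=[hsv[...,i].astype(int) for i in range(3)]
m=(P[...,2]>.035)&(P[...,2]<.05)&(H>95)&(H<125)&(S>110)&(abs(P[...,0]-.531)<.06)&(abs(P[...,1]-.22)<.06)
m=cv2.morphologyEx(m.astype(np.uint8),cv2.MORPH_CLOSE,np.ones((9,9)))
v,u=np.nonzero(m); p=(wplane(c,u,v,.042)[:,:2]*1000).astype(np.float32); print(len(u),cv2.minAreaRect(p),cv2.minEnclosingCircle(p),np.nanmedian(P[v,u,2]))
m=(P[...,2]>.022)&(P[...,2]<.045)&(V<110)&(abs(P[...,0]-.6)<.03)&(abs(P[...,1]-.235)<.08)
v,u=np.nonzero(m); p=(wplane(c,u,v,.0315)[:,:2]*1000).astype(np.float32); print(len(u),cv2.minAreaRect(p))
E
```

```text
time: 10.33
tool_pos: [0.5329, 0.2135, 0.4008]
tool_rot: [3.141, 0.001, -0.165]
contact_force: [0.2, -0.7, -0.2]
opening: 0.0915
grip_force: 0.0
rows: dx -3.0 dy -6.9 dz 208.8 roll -0.003
1685 ((530.7626953125, 220.64132690429688), (54.02402877807617, 54.35019302368164), 80.51184844970703) ((531.0785522460938, 220.66098022460938), 27.898983001708984) 0.041052459400418406
850 ((600.6449584960938, 235.44119262695312), (112.84603881835938, 31.11017417907715), 81.11444854736328)
```

```bash
python3 -m crank '[[1,-3,-7,20,0],[1,-3,-7,55,0],[1,-3,-7,95,0],[1,-3,-7,130,0],[1,-3,-7,160,0],[1,-3,-7,185,0],[1,-3,-7,200,0],[1,-3,-7,207,0],[1,-3,-7,208,0],[1,-3,-7,208,0],[1,-3,-7,208,0]]'; python3 -m crank '[[-1,0,0,0,0],[-1,0,0,0,0],[-1,0,0,0,0],[-1,0,0,0,0],[-1,0,0,0,0],[-1,0,0,0,0],[-1,0,0,0,0],[-1,0,0,0,0],[-1,0,0,0,0],[-1,0,0,0,0]]' 30
```

```text
time: 11.3
tool_pos: [0.5317, 0.222, 0.1946]
tool_rot: [-3.141, -0.002, -0.164]
contact_force: [0.1, 0.8, 0.0]
opening: 0.092
grip_force: 0.0
time: 12.13
tool_pos: [0.5312, 0.2221, 0.1933]
tool_rot: [3.141, -0.0, -0.163]
contact_force: [-1.5, -2.6, 3.4]
opening: 0.0575
grip_force: 30.0
```

```bash
python3 -m crank '[[-1,0,0,-20,0],[-1,0,0,-55,0],[-1,0,0,-95,0],[-1,0,0,-135,0],[-1,0,0,-170,0],[-1,0,0,-200,0],[-1,-5,36,-210,0],[-1,-12,76,-215,0],[-1,-20,116,-215,0],[-1,-28,150,-215,0],[-1,-34,185,-215,0],[-1,-36,210,-215,0]]'; python3 -c "
from h import *
rel(.4286,-.385,.41,.62)"
```

```text
time: 13.13
tool_pos: [0.46, 0.0191, 0.4078]
tool_rot: [3.141, 0.001, -0.164]
contact_force: [1.7, -0.2, -2.2]
opening: 0.0573
grip_force: 30.0
rows: dx 35.0 dy 403.8 dz -2.2 roll -0.784
```

```bash
python3 -m crank '[[-1,3,36,-2,0],[-1,6,75,-2,0],[-1,10,115,-2,0],[-1,13,155,-2,-0.1],[-1,17,195,-2,-0.2],[-1,20,235,-2,-0.3],[-1,24,275,-2,-0.4],[-1,27,315,-2,-0.5],[-1,31,350,-2,-0.6],[-1,34,385,-2,-0.7],[-1,35,404,-2,-0.784],[-1,35,404,-2,-0.784]]';  python3 -m crank '[[-1,0,0,0,0],[-1,0,0,0,0]]'; python3 -c "
from h import *
rel(.4286,-.385,.192,.62)
im,d,c=grab('top');P=world(c,d); cv2.imwrite('pics/t2.png',cv2.resize(im[190:320,250:480,::-1],(800,452)))"
```

```text
time: 14.13
tool_pos: [0.4295, -0.3872, 0.4088]
tool_rot: [-3.141, 0.001, 0.621]
contact_force: [0.1, -0.1, -2.9]
opening: 0.0573
grip_force: 30.0
time: 14.3
tool_pos: [0.4305, -0.3828, 0.4096]
tool_rot: [-3.14, -0.0, 0.62]
contact_force: [-0.6, 0.8, -2.8]
opening: 0.0576
grip_force: 30.0
rows: dx -2.8 dy 0.7 dz 217.6 roll -0.000
```

View pics/t2.png

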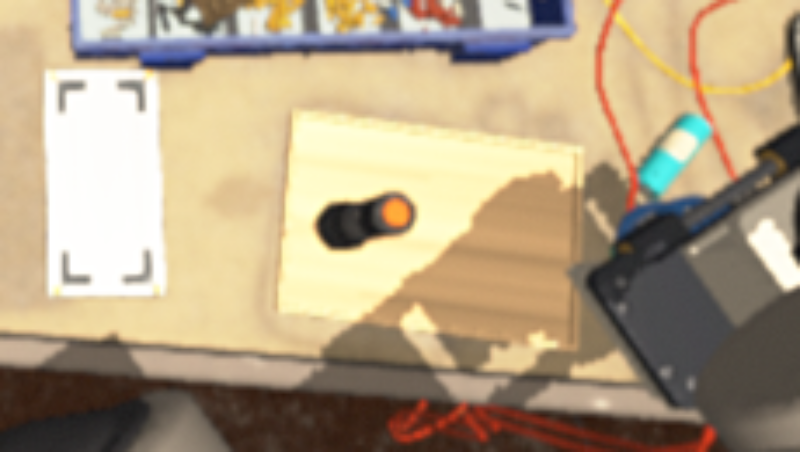

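The crop shows the torch upright in the side tray, with its foot near (345,225), and the plate clear at (105,185). I'll lower the reel now.

```bash
python3 -m crank '[[-1,-3,1,25,0],[-1,-3,1,60,0],[-1,-3,1,100,0],[-1,-3,1,135,0],[-1,-3,1,165,0],[-1,-3,1,190,0],[-1,-3,1,205,0],[-1,-3,1,212,0],[-1,-3,1,215,0],[-1,-3,1,215.5,0],[-1,-3,1,215.5,0],[-1,-3,1,215.5,0]]'
```

```text
time: 15.35
tool_pos: [0.429, -0.3862, 0.1961]
tool_rot: [3.139, -0.0, 0.621]
contact_force: [0.7, 0.3, -2.4]
opening: 0.0571
grip_force: 30.0
```

```bash
python3 -m crank '[[-1,0,0,1,0],[-1,0,0,2,0],[-1,0,0,2.5,0],[-1,0,0,2.5,0]]'; python3 -m crank '[[0.3,0,0,0,0],[0.35,0,0,0,0],[0.4,0,0,0,0],[0.5,0,0,0,0],[0.6,0,0,0,0],[0.8,0,0,0,0],[1,0,0,0,0],[1,0,0,0,0]]'; python3 -m crank '[[1,0,0,-20,0],[1,0,0,-55,0],[1,0,0,-95,0],[1,0,0,-135,0],[1,0,0,-175,0],[1,0,0,-215,0],[1,0,0,-215,0],[1,0,0,-215,0]]'; python3 -c "
from h import *
rel(.46,0,.42,1.0)"
```

```text
time: 15.68
tool_pos: [0.4287, -0.3862, 0.1934]
tool_rot: [3.14, -0.0, 0.621]
contact_force: [-1.1, 0.8, 4.2]
opening: 0.0577
grip_force: 30.0
time: 16.35
tool_pos: [0.4285, -0.386, 0.1922]
tool_rot: [-3.142, 0.0, 0.621]
contact_force: [0.3, 0.7, 0.3]
opening: 0.0888
grip_force: 0.0
time: 17.02
tool_pos: [0.4286, -0.3861, 0.41]
tool_rot: [3.135, -0.0, 0.621]
contact_force: [-0.2, 0.3, -1.3]
opening: 0.0919
grip_force: 0.0
rows: dx 250.1 dy -295.8 dz -10.0 roll -0.379
```

```bash
python3 -m crank '[[1,223,-320,-10,0],[1,223,-320,-10,0],[1,223,-320,-10,0],[1,223,-320,-10,0],[1,223,-320,-10,0],[1,223,-320,-10,0],[1,223,-320,-10,0],[1,223,-320,-10,0],[1,223,-320,-10,0],[1,223,-320,-10,0],[1,223,-320,-10,0],[1,223,-320,-10,0]]'; python3 -c "
from h import *
rel(.595,.2355,.40,1.412)
im,d,c=grab('top');P=world(c,d); cv2.imwrite('pics/t3.png',cv2.resize(im[190:320,250:480,::-1],(800,452)))"
```

```text
time: 18.02
tool_pos: [0.4236, 0.0046, 0.4161]
tool_rot: [-3.141, 0.002, 0.623]
contact_force: [-0.5, -0.1, -0.5]
opening: 0.092
grip_force: 0.0
rows: dx 274.0 dy -87.4 dz 16.1 roll -0.789
```

View pics/t3.png

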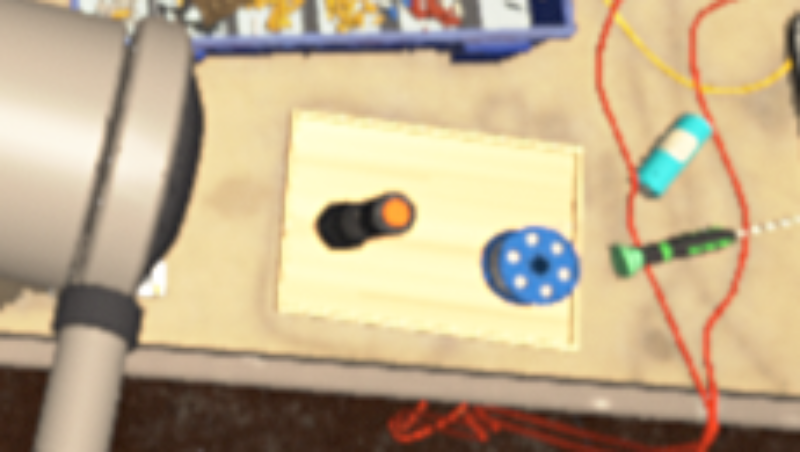

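The torch (345,225) and the reel (530,262) both stand upright inside the side tray, so step 1 is met. Next is the heatsink.

```bash
python3 -m crank '[[1,274,-87,16,-0.789],[1,274,-87,16,-0.789],[1,274,-87,16,-0.789],[1,274,-87,16,-0.789],[1,274,-87,16,-0.789],[1,274,-87,16,-0.789],[1,274,-87,16,-0.789],[1,274,-87,16,-0.789],[1,274,-87,16,-0.789],[1,274,-87,16,-0.789],[1,274,-87,16,-0.789]]'; python3 - <<'E'
from h import *
c=vision.get_calibration('wrist'); im,d=vision.read_camera('wrist'); P=wworld(c,d)
hsv=cv2.cvtColor(im,cv2.COLOR_RGB2HSV);H,S,V=[hsv[...,i].astype(int) for i in range(3)]
m=(P[...,2]>.02)&(P[...,2]<.045)&(V<120)&(abs(P[...,0]-.6)<.045)&(abs(P[...,1]-.235)<.09)
v,u=np.nonzero(m); p=(wplane(c,u,v,.0315)[:,:2]*1000).astype(np.float32); print(len(u),cv2.minAreaRect(p))
rel(.6006,.2355,.19,1.412)
cv2.imwrite('pics/w4.png',cv2.resize(im[:,:,::-1],(800,600)))
E
```

```text
time: 18.98
tool_pos: [0.5962, 0.2322, 0.4011]
tool_rot: [-3.141, 0.001, 1.407]
contact_force: [-0.2, -0.0, -0.4]
opening: 0.0916
grip_force: 0.0
1113 ((600.5523071289062, 235.55978393554688), (115.78739166259766, 32.78057861328125), 81.45585632324219)
rows: dx 3.9 dy 4.0 dz 211.6 roll -0.005
```

View pics/w4.png

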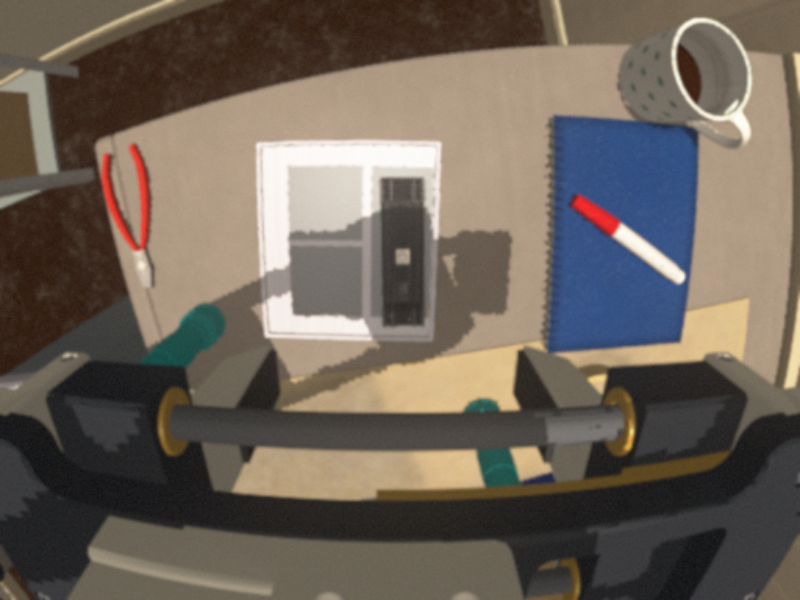

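The heatsink lies at (403,250), aligned with the fingers, and its surroundings are clear. I'll descend and grip.

```bash
python3 -m crank '[[1,4,4,25,-0.005],[1,4,4,60,-0.005],[1,4,4,100,-0.005],[1,4,4,135,-0.005],[1,4,4,165,-0.005],[1,4,4,190,-0.005],[1,4,4,203,-0.005],[1,4,4,209,-0.005],[1,4,4,211,-0.005],[1,4,4,211,-0.005],[1,4,4,211,-0.005]]'; python3 -m crank '[[-1,0,0,0,0],[-1,0,0,0,0],[-1,0,0,0,0],[-1,0,0,0,0],[-1,0,0,0,0],[-1,0,0,0,0],[-1,0,0,0,0],[-1,0,0,0,0],[-1,0,0,0,0],[-1,0,0,0,0],[-1,0,0,0,0],[-1,0,0,0,0]]' 25;  python3 -m crank '[[-1,0,0,0,0],[-1,0,0,0,0],[-1,0,0,0,0],[-1,0,0,0,0]]'
```

```text
time: 19.95
tool_pos: [0.6013, 0.2375, 0.1921]
tool_rot: [3.139, -0.001, 1.415]
contact_force: [0.8, 0.1, 0.2]
opening: 0.0917
grip_force: 0.0
time: 20.95
tool_pos: [0.6007, 0.2374, 0.1901]
tool_rot: [3.142, 0.0, 1.415]
contact_force: [-0.2, 0.0, -0.5]
opening: 0.0329
grip_force: 25.0
time: 21.28
tool_pos: [0.6006, 0.2375, 0.1901]
tool_rot: [-3.142, 0.0, 1.415]
contact_force: [0.8, -0.3, -0.5]
opening: 0.0327
grip_force: 25.0
```

```bash
python3 -m crank '[[-1,0,0,-20,0],[-1,0,0,-55,0],[-1,0,0,-95,0],[-1,0,0,-135,0],[-1,0,0,-170,0],[-1,0,0,-185,0],[-1,0,0,-190,0],[-1,0,0,-190,0]]'; python3 -c "
from h import *
rel(.46,.05,.38,.75)"
```

```text
time: 21.95
tool_pos: [0.6006, 0.2375, 0.3813]
tool_rot: [3.14, -0.001, 1.415]
contact_force: [0.9, 0.5, -1.3]
opening: 0.0331
grip_force: 25.0
rows: dx -207.0 dy -109.8 dz 1.3 roll 0.665
```

```bash
python3 -m crank '[[-1,-25,-13,1,0.05],[-1,-60,-32,1,0.15],[-1,-95,-50,1,0.25],[-1,-130,-69,1,0.35],[-1,-165,-88,1,0.45],[-1,-195,-103,1,0.55],[-1,-207,-110,1,0.665],[-1,-207,-110,1,0.665]]'; python3 -c "
from h import *
rel(.468,-.077,.38,.087)"
```

```text
time: 22.62
tool_pos: [0.4577, 0.0482, 0.3773]
tool_rot: [-3.138, 0.004, 0.742]
contact_force: [0.8, -0.0, -0.8]
opening: 0.0327
grip_force: 25.0
rows: dx -77.0 dy 99.2 dz -2.7 roll 0.655
```

```bash
python3 -m crank '[[-1,-10,12,-3,0.1],[-1,-25,30,-3,0.2],[-1,-40,50,-3,0.3],[-1,-55,70,-3,0.4],[-1,-70,90,-3,0.5],[-1,-77,99,-3,0.6],[-1,-77,99,-3,0.655],[-1,-77,99,-3,0.655],[-1,-77,99,-3,0.655]]'; python3 - <<'E'
from h import *
z=np.load("top0.npz"); im,d=z["im"],z["d"]; c=vision.get_calibration("top")
K=np.array(c["camera_matrix"]);R=cv2.Rodrigues(np.array(c["rvec"],float))[0];t=np.array(c["tvec"],float).ravel();o=-R.T@t
def pl(u,v,h):
    D=np.stack([(u-K[0,2])/K[0,0],(v-K[1,2])/K[1,1],np.ones(len(u))],-1)@R; return ((o+D*((h-o[2])/D[:,2])[:,None])[:,:2]*1000).astype(np.float32)
g=cv2.cvtColor(im,cv2.COLOR_RGB2GRAY)
b=np.zeros(g.shape,np.uint8); b[205:285,255:305]=1
w=((g>195)&(b>0)).astype(np.uint8); w=cv2.morphologyEx(w,cv2.MORPH_CLOSE,np.ones((7,7))); w=cv2.morphologyEx(w,cv2.MORPH_OPEN,np.ones((7,7)))
v,u=np.nonzero(w); print("plate",cv2.minAreaRect(pl(u,v,.006)),u.min(),u.max(),v.min(),v.max())
e=cv2.erode(w,np.ones((3,3))); v,u=np.nonzero((g<130)&(e>0)); print("brk",len(u),cv2.minAreaRect(pl(u,v,.013)))
s=telemetry.observe(); print(s["tool_pos"],s["tool_rot"])
c=vision.get_calibration('wrist'); im,d=vision.read_camera('wrist'); P=wworld(c,d)
np.savez('w5.npz',im=im,P=P,**c)
cv2.imwrite('pics/w5.png',cv2.resize(im[:,:,::-1],(800,600)))
E
```

```text
time: 23.37
tool_pos: [0.4712, -0.0745, 0.3808]
tool_rot: [-3.14, 0.002, 0.099]
contact_force: [0.1, 0.5, -1.6]
opening: 0.0328
grip_force: 25.0
plate ((464.8769226074219, -86.1676254272461), (206.5137481689453, 112.67723083496094), 4.075560092926025) 262 304 205 284
brk 31 ((469.0528564453125, -74.45298767089844), (145.8274688720703, 61.360931396484375), 5.22584342956543)
[ 0.47121249 -0.07446058  0.38082629] [-3.14032924e+00  2.28297964e-03  9.85686447e-02]
```

View pics/w5.png

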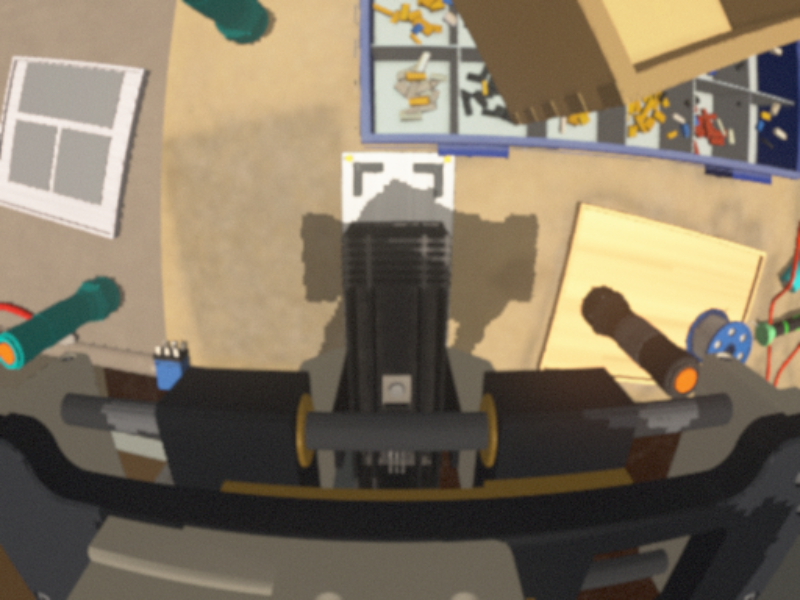

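The heatsink is held along the plate's axis, between the bracket pair at (368,180) and (428,180). The torch (600,310) and the reel (720,335) are still standing. The brackets give a plate centre of about (0.469, -0.0745) with yaw 5°.

```bash
python3 -c "
from h import *
rel(.470,-.075,.192,.09)"; python3 -m crank '[[-1,0,0,0,0],[-1,0,0,0,0]]'; python3 -c "
from h import *
rel(.470,-.075,.1935,.09)"
```

```text
rows: dx -1.2 dy 0.6 dz 189.1 roll 0.009
time: 23.58
tool_pos: [0.471, -0.0743, 0.3819]
tool_rot: [-3.141, 0.0, 0.097]
contact_force: [-0.2, -0.6, -1.7]
opening: 0.0328
grip_force: 25.0
rows: dx -1.1 dy 0.6 dz 188.4 roll 0.007
```

```bash
python3 -m crank '[[-1,-1,1,25,0.007],[-1,-1,1,60,0.007],[-1,-1,1,95,0.007],[-1,-1,1,125,0.007],[-1,-1,1,150,0.007],[-1,-1,1,168,0.007],[-1,-1,1,178,0.007],[-1,-1,1,184,0.007],[-1,-1,1,187,0.007],[-1,-1,1,187,0.007],[-1,-1,1,187,0.007]]'
```

```text
time: 24.5
tool_pos: [0.4704, -0.0759, 0.1958]
tool_rot: [3.141, -0.001, 0.088]
contact_force: [-0.5, -0.4, -1.5]
opening: 0.0328
grip_force: 25.0
```

```bash
python3 -m crank '[[-1,0,0,1,0],[-1,0,0,2,0],[-1,0,0,2.5,0],[-1,0,0,2.5,0],[-1,0,0,2.5,0]]'
```

```text
time: 24.92
tool_pos: [0.4701, -0.076, 0.1929]
tool_rot: [3.141, -0.0, 0.088]
contact_force: [-1.2, 0.9, -1.1]
opening: 0.0327
grip_force: 25.0
```

```bash
python3 -m crank '[[-1,0,0,0.7,0],[-1,0,0,1.2,0],[-1,0,0,1.2,0],[-1,0,0,1.2,0]]'; python3 -m crank '[[-0.2,0,0,0,0],[-0.1,0,0,0,0],[0,0,0,0,0],[0.2,0,0,0,0],[0.4,0,0,0,0],[0.5,0,0,0,0],[0.5,0,0,0,0]]'; python3 -m crank '[[0.5,0,0,-15,0],[0.5,0,0,-50,0],[1,0,0,-90,0],[1,0,0,-130,0],[1,0,0,-170,0],[1,0,0,-200,0],[1,0,0,-220,0],[1,0,0,-220,0]]'; python3 -c "
from h import *
rel(.40,-.075,.42,.09)"
```

```text
time: 25.25
tool_pos: [0.4701, -0.076, 0.1921]
tool_rot: [3.141, -0.0, 0.088]
contact_force: [-2.9, -0.1, 5.2]
opening: 0.0327
grip_force: 25.0
time: 25.83
tool_pos: [0.4701, -0.076, 0.1914]
tool_rot: [3.142, 0.0, 0.088]
contact_force: [-0.1, -0.1, -0.9]
opening: 0.0667
grip_force: 0.0
time: 26.5
tool_pos: [0.4705, -0.0761, 0.4161]
tool_rot: [3.138, -0.008, 0.088]
contact_force: [-0.3, -1.0, -0.4]
opening: 0.0915
grip_force: 0.0
rows: dx -70.2 dy -7.2 dz -3.9 roll -0.002
```

Next I'll back off a little and check the heatsink on the plate before going on.

```bash
python3 -m crank '[[1,-35,0,-4,0],[1,-70,0,-4,0],[1,-90,0,-4,0],[1,-90,0,-4,0],[1,-90,0,-4,0]]'; python3 - <<'E'
from h import *
c=vision.get_calibration('wrist'); im,d=vision.read_camera('wrist'); P=wworld(c,d)
hsv=cv2.cvtColor(im,cv2.COLOR_RGB2HSV);V=hsv[...,2].astype(int)
m=(P[...,2]>.024)&(P[...,2]<.05)&(V<120)&(abs(P[...,0]-.468)<.09)&(abs(P[...,1]+.076)<.06)
v,u=np.nonzero(m); p=(wplane(c,u,v,.034)[:,:2]*1000).astype(np.float32); print(len(u),cv2.minAreaRect(p),np.nanpercentile(P[v,u,2],[50,95]))
def r(n,cx,cy,zl,zh,h,rad):
    m=(P[...,2]>zl)&(P[...,2]<zh)&(abs(P[...,0]-cx)<rad)&(abs(P[...,1]-cy)<rad); v,u=np.nonzero(m); p=(wplane(c,u,v,h)[:,:2]*1000).astype(np.float32)
    if len(u): print(n,len(u),cv2.minAreaRect(p))
r("torch",.446,-.251,.137,.16,.146,.04); r("reel",.4286,-.386,.036,.05,.042,.045)
cv2.imwrite('pics/w6.png',cv2.resize(im[:,:,::-1],(800,600)))
rel(.4286,-.386,.41,.62)
E
```

```text
time: 26.92
tool_pos: [0.3799, -0.0839, 0.4152]
tool_rot: [-3.142, -0.0, 0.087]
contact_force: [0.2, 0.2, -0.0]
opening: 0.0916
grip_force: 0.0
1115 ((489.40411376953125, -81.4985580444336), (70.73385620117188, 165.82884216308594), 74.64842224121094) [0.03317407 0.04229671]
torch 615 ((447.0502014160156, -247.84532165527344), (28.378314971923828, 30.510610580444336), 11.451091766357422)
reel 880 ((427.8196716308594, -384.7070007324219), (56.92296600341797, 60.347286224365234), 4.491810321807861)
rows: dx 21.5 dy 305.1 dz 5.3 roll -0.533
```

View pics/w6.png

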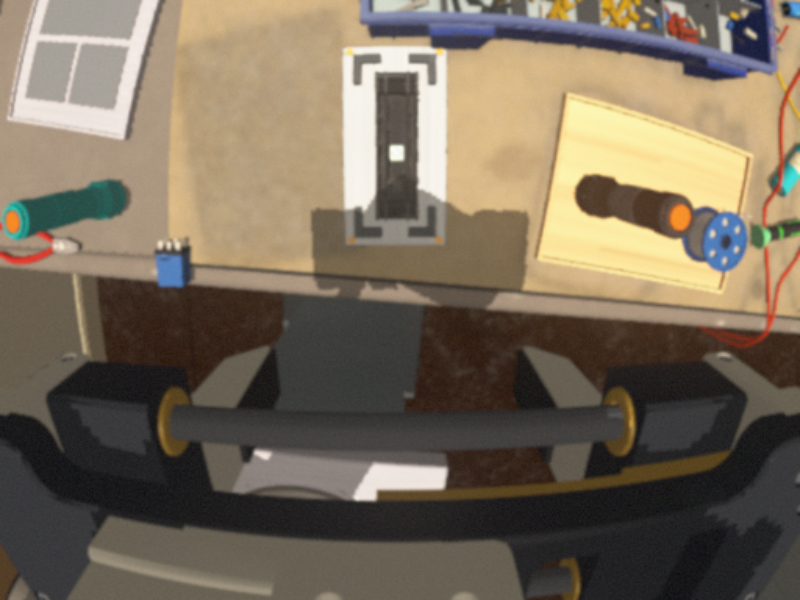

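The heatsink lies fins up between the brackets, at (397,145) and well centred; torch (600,195) and reel (715,240) are upright. Step 2 is met. The reel goes back first.

```bash
python3 -m crank '[[1,2,35,5,-0.07],[1,5,75,5,-0.14],[1,8,115,5,-0.22],[1,10,155,5,-0.3],[1,13,195,5,-0.37],[1,16,235,5,-0.44],[1,19,270,5,-0.5],[1,21,295,5,-0.533],[1,21,305,5,-0.533],[1,21,305,5,-0.533],[1,21,305,5,-0.533]]'; python3 - <<'E'
from h import *
rel(.4285,-.386,.192,.62)
E
```

```text
time: 27.88
tool_pos: [0.4285, -0.3855, 0.4094]
tool_rot: [-3.14, -0.0, 0.62]
contact_force: [-0.3, 0.7, -0.1]
opening: 0.0919
grip_force: 0.0
rows: dx -0.3 dy 0.4 dz 217.4 roll -0.000
```

```bash
python3 -m crank '[[1,0,0,25,0],[1,0,0,60,0],[1,0,0,100,0],[1,0,0,135,0],[1,0,0,165,0],[1,0,0,190,0],[1,0,0,205,0],[1,0,0,213,0],[1,0,0,217,0],[1,0,0,217,0],[1,0,0,217,0]]'; python3 -m crank '[[-1,0,0,0,0],[-1,0,0,0,0],[-1,0,0,0,0],[-1,0,0,0,0],[-1,0,0,0,0],[-1,0,0,0,0],[-1,0,0,0,0],[-1,0,0,0,0],[-1,0,0,0,0],[-1,0,0,0,0]]' 30;  python3 -m crank '[[-1,0,0,-20,0],[-1,0,0,-55,0],[-1,0,0,-95,0],[-1,0,0,-135,0],[-1,0,0,-170,0],[-1,0,0,-200,0],[-1,0,0,-217,0],[-1,0,0,-217,0]]'; python3 -c "
from h import *
rel(.45,0.0,.41,-.1)"
```

```text
time: 28.8
tool_pos: [0.4285, -0.3856, 0.1947]
tool_rot: [3.14, -0.0, 0.621]
contact_force: [0.6, 0.7, -0.1]
opening: 0.0919
grip_force: 0.0
time: 29.63
tool_pos: [0.4281, -0.386, 0.1937]
tool_rot: [3.141, 0.0, 0.621]
contact_force: [-0.1, 0.4, 2.6]
opening: 0.0574
grip_force: 30.0
time: 30.3
tool_pos: [0.4283, -0.386, 0.4145]
tool_rot: [3.134, -0.001, 0.621]
contact_force: [0.2, -0.4, -1.4]
opening: 0.0574
grip_force: 30.0
rows: dx 242.2 dy -301.3 dz 4.5 roll 0.721
```

```bash
python3 -m crank '[[-1,20,-25,4,0.05],[-1,45,-56,4,0.12],[-1,70,-87,4,0.2],[-1,95,-118,4,0.28],[-1,120,-149,4,0.36],[-1,145,-180,4,0.44],[-1,170,-211,4,0.52],[-1,195,-242,4,0.6],[-1,218,-271,4,0.67],[-1,235,-292,4,0.72],[-1,242,-301,4,0.72],[-1,242,-301,4,0.72]]';  python3 -c "
from h import *
rel(.531,.2215,.41,-.163)"
```

```text
time: 31.3
tool_pos: [0.4492, 0.0022, 0.4046]
tool_rot: [-3.141, 0.004, -0.096]
contact_force: [-0.2, -0.1, -1.8]
opening: 0.0572
grip_force: 30.0
rows: dx 60.5 dy -226.1 dz -5.4 roll 0.067
```

```bash
python3 -m crank '[[-1,8,-30,-5,0],[-1,18,-68,-5,0.03],[-1,28,-106,-5,0.05],[-1,38,-144,-5,0.067],[-1,48,-180,-5,0.067],[-1,55,-206,-5,0.067],[-1,60,-222,-5,0.067],[-1,60,-226,-5,0.067],[-1,60,-226,-5,0.067],[-1,60,-226,-5,0.067]]';  python3 -c "
from h import *
rel(.531,.2215,.195,-.163)"
```

```text
time: 32.13
tool_pos: [0.5318, 0.2177, 0.4102]
tool_rot: [3.14, 0.002, -0.167]
contact_force: [0.4, -0.2, -2.6]
opening: 0.0572
grip_force: 30.0
rows: dx -1.4 dy -3.6 dz 215.2 roll -0.004
```

```bash
python3 -m crank '[[-1,-1,-3,25,-0.004],[-1,-1,-3,60,-0.004],[-1,-1,-3,100,-0.004],[-1,-1,-3,135,-0.004],[-1,-1,-3,165,-0.004],[-1,-1,-3,190,-0.004],[-1,-1,-3,203,-0.004],[-1,-1,-3,210,-0.004],[-1,-1,-3,213,-0.004],[-1,-1,-3,213,-0.004],[-1,-1,-3,213,-0.004]]'; python3 -m crank '[[-1,0,0,1,0],[-1,0,0,1,0],[-1,0,0,1,0]]'
```

```text
time: 33.05
tool_pos: [0.5319, 0.2214, 0.1996]
tool_rot: [-3.141, -0.002, -0.163]
contact_force: [0.0, 0.4, -3.1]
opening: 0.0573
grip_force: 30.0
time: 33.3
tool_pos: [0.5316, 0.2219, 0.1982]
tool_rot: [-3.141, -0.001, -0.162]
contact_force: [0.5, 1.0, -2.0]
opening: 0.0573
grip_force: 30.0
```

```bash
python3 -m crank '[[-1,0,0,1.5,0],[-1,0,0,3,0],[-1,0,0,3.5,0],[-1,0,0,3.5,0],[-1,0,0,3.5,0]]'
```

```text
time: 33.72
tool_pos: [0.5314, 0.2219, 0.1939]
tool_rot: [3.141, 0.0, -0.162]
contact_force: [0.9, 0.7, -2.4]
opening: 0.0575
grip_force: 30.0
```

```bash
python3 -m crank '[[-1,0,0,0.7,0],[-1,0,0,1.2,0],[-1,0,0,1.2,0],[-1,0,0,1.2,0]]';  python3 -m crank '[[0.3,0,0,0,0],[0.35,0,0,0,0],[0.4,0,0,0,0],[0.5,0,0,0,0],[0.6,0,0,0,0],[0.8,0,0,0,0],[1,0,0,0,0],[1,0,0,0,0]]'; python3 -m crank '[[1,0,0,-20,0],[1,0,0,-55,0],[1,0,0,-95,0],[1,0,0,-135,0],[1,0,0,-175,0],[1,0,0,-215,0],[1,0,0,-225,0],[1,0,0,-225,0]]'; python3 -c "
from h import *
rel(.46,0,.42,-.163)"
```

```text
time: 34.05
tool_pos: [0.5314, 0.2219, 0.1937]
tool_rot: [-3.142, -0.0, -0.162]
contact_force: [-2.1, -0.5, 5.5]
opening: 0.0574
grip_force: 30.0
time: 34.72
tool_pos: [0.5314, 0.2218, 0.1927]
tool_rot: [3.141, 0.0, -0.162]
contact_force: [-0.3, -0.4, -0.3]
opening: 0.0887
grip_force: 0.0
time: 35.38
tool_pos: [0.5316, 0.222, 0.4219]
tool_rot: [-3.138, -0.007, -0.162]
contact_force: [-0.2, 0.2, -1.1]
opening: 0.0917
grip_force: 0.0
rows: dx -34.9 dy 230.6 dz 1.9 roll 0.001
```

The reel is back. Next is the torch.

```bash
python3 -m crank '[[1,-35,231,2,0],[1,-35,231,2,0],[1,-35,231,2,0],[1,-35,231,2,0],[1,-35,231,2,0],[1,-35,231,2,0],[1,-35,231,2,0],[1,-35,231,2,0]]'; python3 -c "
from h import *
rel(.4462,-.2508,.42,-.163)"
```

```text
time: 36.05
tool_pos: [0.4591, -0.0015, 0.4143]
tool_rot: [-3.141, 0.003, -0.165]
contact_force: [0.6, 0.5, -0.8]
opening: 0.0916
grip_force: 0.0
rows: dx 28.3 dy 248.0 dz -5.7 roll -0.002
```

```bash
python3 -m crank '[[1,28,248,-6,-0.002],[1,28,248,-6,-0.002],[1,28,248,-6,-0.002],[1,28,248,-6,-0.002],[1,28,248,-6,-0.002],[1,28,248,-6,-0.002],[1,28,248,-6,-0.002],[1,28,248,-6,-0.002],[1,28,248,-6,-0.002]]'; python3 -c "
from h import *
rel(.4462,-.2510,.2635,-.163)"
```

```text
time: 36.8
tool_pos: [0.4477, -0.2488, 0.4206]
tool_rot: [-3.14, 0.002, -0.16]
contact_force: [-0.2, 0.4, 0.3]
opening: 0.0917
grip_force: 0.0
rows: dx -1.1 dy 2.4 dz 157.1 roll 0.003
```

```bash
python3 -m crank '[[1,-1,2,0,0],[1,-1,2,20,0],[1,-1,2,55,0],[1,-1,2,90,0],[1,-1,2,120,0],[1,-1,2,142,0],[1,-1,2,153,0],[1,-1,2,157,0],[1,-1,2,157,0],[1,-1,2,157,0]]'; python3 -m crank '[[-1,0,0,0,0],[-1,0,0,0,0],[-1,0,0,0,0],[-1,0,0,0,0],[-1,0,0,0,0],[-1,0,0,0,0],[-1,0,0,0,0],[-1,0,0,0,0],[-1,0,0,0,0],[-1,0,0,0,0],[-1,0,0,0,0],[-1,0,0,0,0]]' 25; python3 -m crank '[[-1,0,0,0,0],[-1,0,0,0,0],[-1,0,0,0,0],[-1,0,0,-20,0],[-1,0,0,-50,0],[-1,0,0,-90,0],[-1,0,0,-130,0],[-1,0,0,-160,0],[-1,0,0,-160,0],[-1,0,0,-160,0]]'; python3 -c "
from h import *
rel(.46,0,.42,-.163)"
```

```text
time: 37.63
tool_pos: [0.4464, -0.2509, 0.2655]
tool_rot: [3.141, -0.001, -0.159]
contact_force: [0.3, -0.4, 0.0]
opening: 0.092
grip_force: 0.0
time: 38.63
tool_pos: [0.4458, -0.2516, 0.2648]
tool_rot: [3.141, 0.0, -0.16]
contact_force: [-0.2, -0.5, -1.2]
opening: 0.0335
grip_force: 24.9
time: 39.47
tool_pos: [0.4458, -0.2514, 0.4262]
tool_rot: [3.14, -0.003, -0.16]
contact_force: [-1.2, 0.6, -2.1]
opening: 0.0337
grip_force: 24.9
rows: dx -26.1 dy -250.5 dz 6.2 roll 0.003
```

```bash
python3 -m crank '[[-1,-4,-35,3,0],[-1,-8,-75,3,0],[-1,-12,-115,3,0],[-1,-16,-155,3,0],[-1,-20,-195,3,0],[-1,-24,-230,3,0],[-1,-26,-250,3,0],[-1,-26,-250,3,0]]'; python3 -c "
from h import *
rel(.546,.285,.42,-.163)"
```

```text
time: 40.13
tool_pos: [0.4594, 0.0028, 0.4198]
tool_rot: [-3.14, 0.004, -0.156]
contact_force: [-0.1, -0.2, -1.7]
opening: 0.0337
grip_force: 24.9
rows: dx 41.7 dy -292.2 dz -0.2 roll 0.007
```

```bash
python3 -m crank '[[-1,5,-35,0,0],[-1,11,-75,0,0],[-1,17,-115,0,0],[-1,23,-155,0,0],[-1,28,-195,0,0],[-1,34,-235,0,0],[-1,39,-270,0,0],[-1,42,-287,0,0],[-1,42,-292,0,0],[-1,42,-292,0,0],[-1,42,-292,0,0]]'; python3 -c "
from h import *
rel(.546,.285,.266,-.163)"
```

```text
time: 41.05
tool_pos: [0.5482, 0.2799, 0.4203]
tool_rot: [3.139, 0.002, -0.161]
contact_force: [1.1, 0.2, -1.4]
opening: 0.0334
grip_force: 24.9
rows: dx -3.0 dy -4.7 dz 154.3 roll 0.002
```

```bash
python3 -m crank '[[-1,-3,-4,0,0],[-1,-3,-4,25,0],[-1,-3,-4,60,0],[-1,-3,-4,95,0],[-1,-3,-4,122,0],[-1,-3,-4,140,0],[-1,-3,-4,149,0],[-1,-3,-4,152,0],[-1,-3,-4,152,0],[-1,-3,-4,152,0]]'; python3 -m crank '[[-1,0,0,0,0],[-1,0,0,0,0],[-1,0,0,0,0]]'
```

```text
time: 41.88
tool_pos: [0.5462, 0.2852, 0.2713]
tool_rot: [-3.14, -0.002, -0.161]
contact_force: [0.2, -0.8, -0.7]
opening: 0.0334
grip_force: 24.9
time: 42.13
tool_pos: [0.5459, 0.2855, 0.2708]
tool_rot: [-3.141, -0.002, -0.16]
contact_force: [0.1, -0.3, -1.8]
opening: 0.0336
grip_force: 24.9
```

```bash
python3 -m crank '[[-1,0,0,1.5,0],[-1,0,0,3,0],[-1,0,0,4,0],[-1,0,0,4.5,0],[-1,0,0,4.5,0],[-1,0,0,4.5,0]]'
```

```text
time: 42.63
tool_pos: [0.5458, 0.2854, 0.2651]
tool_rot: [3.141, 0.0, -0.16]
contact_force: [-0.5, 0.6, -1.3]
opening: 0.0336
grip_force: 24.9
```

```bash
python3 -m crank '[[-1,0,0,0.7,0],[-1,0,0,1,0],[-1,0,0,1,0],[-1,0,0,1,0]]'
```

```text
time: 42.97
tool_pos: [0.5459, 0.2853, 0.2647]
tool_rot: [-3.141, -0.001, -0.16]
contact_force: [-0.0, -1.0, 3.4]
opening: 0.0332
grip_force: 25.0
```

Contact. I'll release, retract and look.

```bash
python3 -m crank '[[-0.2,0,0,0,0],[-0.1,0,0,0,0],[0,0,0,0,0],[0.2,0,0,0,0],[0.4,0,0,0,0],[0.6,0,0,0,0],[0.8,0,0,0,0],[1,0,0,0,0],[1,0,0,0,0]]'; python3 -m crank '[[1,0,0,-20,0],[1,0,0,-50,0],[1,0,0,-90,0],[1,0,0,-130,0],[1,0,0,-160,0],[1,-25,20,-160,0],[1,-55,50,-160,0],[1,-80,75,-160,0],[1,-80,75,-160,0],[1,-80,75,-160,0]]'; python3 - <<'E'
from h import *
c=vision.get_calibration('wrist'); im,d=vision.read_camera('wrist'); P=wworld(c,d)
def r(n,cx,cy,zl,zh,h,rad):
    m=(P[...,2]>zl)&(P[...,2]<zh)&(abs(P[...,0]-cx)<rad)&(abs(P[...,1]-cy)<rad); v,u=np.nonzero(m); p=(wplane(c,u,v,h)[:,:2]*1000).astype(np.float32)
    if len(u): print(n,len(u),cv2.minAreaRect(p))
r("torch",.546,.285,.137,.16,.146,.04); r("reel",.531,.2215,.036,.05,.042,.033)
im2,_=vision.read_camera('top')
cv2.imwrite('pics/f1.png',np.vstack([cv2.resize(im[:,:,::-1],(400,300)),cv2.resize(im2[:,:,::-1],(400,300))]))
E
```

```text
time: 43.72
tool_pos: [0.5458, 0.2854, 0.2642]
tool_rot: [3.142, -0.0, -0.16]
contact_force: [-0.0, -0.6, -0.5]
opening: 0.0812
grip_force: 0.0
time: 44.55
tool_pos: [0.4536, 0.2234, 0.4249]
tool_rot: [-3.141, -0.0, -0.161]
contact_force: [1.4, 0.2, 0.5]
opening: 0.0918
grip_force: 0.0
torch 799 ((546.324462890625, 283.56036376953125), (29.517742156982422, 27.744047164916992), 77.05500793457031)
reel 1661 ((530.6746215820312, 222.58651733398438), (57.37289047241211, 57.98943328857422), 49.40360641479492)
```

View pics/f1.png

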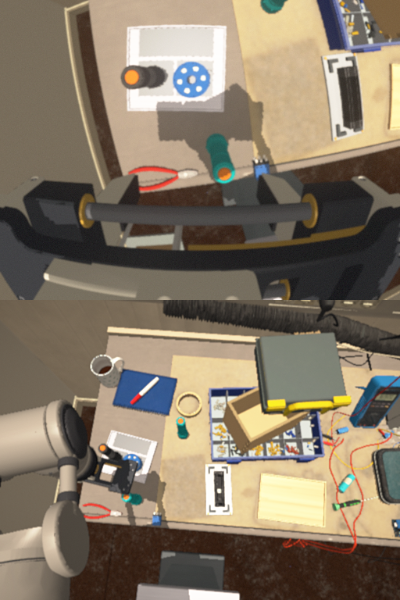

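The torch at (135,77) and the reel at (192,80) stand upright in the storage tray, within 2 mm of where they started. The heatsink is on the plate at (345,95), and the cutters, relay and tape are undisturbed.

```bash
python3 -m crank '[[1,0,0,0,0],[1,0,0,0,0],[1,0,0,0,0]]'; python3 -c "
from cell import ticket
print(ticket.hand_in())"
```

```text
time: 44.9
tool_pos: [0.4555, 0.2245, 0.424]
tool_rot: [3.141, 0.0, -0.16]
contact_force: [-0.3, 0.2, 0.4]
opening: 0.0916
grip_force: 0.0
the job is handed in; nothing more can be done
None
```

The job is handed in at about 45 s: the heatsink lies fins up on the fitting plate, and the torch and reel stand back in the storage tray within about 2 mm of their starting places by camera; hand-in returned no verdict.

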